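Tumble the sensor housing onto the vacuum plate and switch the pump on

TASK

Without lifting it away, push the metal sensor housing over the step of the turning stand so that it tumbles a quarter turn onto the lower vacuum plate and stands on the face that was leading, its round cover looking straight up. Slide it across the plate until it sits flush against the fence, wholly on the plate. Then switch on the vacuum pump by pressing the raised end of its rocker fully down, and leave the other objects on the bench where they are.

Things in the scene. Friction and masses are not known exactly. Their poses are not given: they have to be found in the camera images.
- stand: Fixed turning stand, 190 mm wide (y -95 to 95 mm), no side walls. Origin: on the bench under the step edge, mid-width; +x = tumbling direction, roughly to the robot's right (world -y, within 0.3 rad); z up. Upper deck: flat, 50 mm above the bench, x = -175 to 0 mm. Vertical step at x = 0. Lower vacuum plate: aluminium, black grooves, top 12 mm above the bench, x = 0 to 150 mm, then the fence.
- fence (a point): Middle of the inner face of the stand's fence, at the level of the lower plate (150 mm along the stand's x, 12 mm above the bench). The fence is a dark upright wall over the whole width, 15 mm thick, its top 72 mm above the bench. Same axes as the stand.
- housing: Loose cast aluminium box, 0.4 to 0.72 kg: 90 mm along its x, 110 along y, 75 along z; origin at its centre. Starts on the upper deck, z up, +x towards the step (turned up to 0.2 rad), centre 65 to 85 mm before the edge and up to 15 mm off mid-width. Slides with friction about 0.5 to 0.7; pushed slowly it tips by itself once its centre passes the edge. Tumbled and flush: +x down, +z to the fence.
- cover (a point): Centre of the round dark bolted cover, 62 mm across, on the housing's -x face (45 mm from the housing's centre, facing away from the step at the start). It looks straight up, 102 mm above the bench, when the housing has been tumbled as wanted; the housing's centre is then 57 mm above the bench and, once flush, 112.5 mm along the stand's x.
- pump: Fixed vacuum pump left or right of the stand: white box 120 mm (x) by 130 mm (y), flat top 95 mm above the bench, with a round finned motor, 94 mm across, reaching 100 mm beyond its +x face. Origin: on the bench under the middle of the box; z up, +x away from the robot within 0.3 rad. The rocker switch is on the middle of the top.
- rocker (a joint): Angle of the pump's black rocker (rad): near 0 = off, its end on the pump's +x side raised; 0.4 = on, that end fully down at its stop. Paddle 70 mm long along the pump's x, 36 wide, 12 thick, pivoting at its middle, 110 mm above the bench. No spring: it stays where it is left; turning it takes about 3 N at the pressing point.
- rocker_press (a point): Pressing point on the upper surface of the rocker paddle near its raised end, 25 mm from the pivot towards the pump's +x side; it moves with the paddle. About 121 mm above the bench when off, about 111 mm when fully on.
- bellows: Bystander: loose chromed bellows unit, round and ribbed, 92 mm across and 86 mm high, origin at the centre of its underside. It stands on the side of the stand where the pump is not.
- cap: Bystander: loose steel cistern cap with a knob, 104 mm across, 48 mm high, origin at the centre of its underside. Beyond the stand.
- float: Bystander: loose white porcelain float with a stem, 88 mm across, 116 mm high, origin at the centre of its underside. Beyond the stand.
Mind the look-alikes: they are no part of the job. What is shaped like the housing but brown or yellow is not meant.

How it is judged:
On the way:
1. with the pump still off, the housing stands tumbled, cover up, flush against the fence on the lower plate (angle between housing's own x axis and vertical above 3.07 rad and angle between the z axis of housing and the x axis of stand, either way round below 0.06 rad and x of housing in the frame of stand between 0.1085 and 0.1155 m and y of housing in the frame of stand between -0.04 and 0.04 m and z of housing in the frame of stand below 0.06 m and value of joint rocker below 0.15 rad), for 0.2 s.
At the end, for the whole second after the job is handed in: Housing at rest on the lower plate, cover up (within 0.07 rad), flush with the fence (gap under 4 mm, parallel within 0.06 rad), centre within 40 mm of the stand's middle line; rocker on (above 0.33 rad), switched only after the housing was in place; bystanders unmoved (20 mm) (angle between housing's own x axis and vertical above 3.07 rad and angle between the z axis of housing and the x axis of stand, either way round below 0.06 rad and x of housing in the frame of stand between 0.1085 and 0.1155 m and y of housing in the frame of stand between -0.04 and 0.04 m and z of housing in the frame of stand below 0.06 m and linear speed of housing below 0.02 m/s and value of joint rocker above 0.33 rad); the robot touches nothing.
It fails at once if the bellows unit, cistern cap or float is moved by more than 20 mm (distance of any of bellows, cap, float from where it was at the start of the episode above 0.02 m).
It fails at once if the housing is lifted well clear of the stand (its centre more than 130 mm above the bench) (height (world z) of housing above 0.13 m).
It also fails if it takes over 56 s, if anything falls off the work surface, if the arm or the gripper's body presses on something with over 40 N, if the wrist force passes 120 N, or if a joint passes its speed limit or range.

ROBOT

A 7-joint arm with a two-finger parallel gripper is mounted at the origin on the work surface. World frame = base frame: x ahead of the robot, y to its left, z up, the work surface at z = 0. Lengths are in m, angles in rad, forces in N, time in s.
With the tool pointing down it reaches from about 0.4 to 0.85 m from the base axis. Payload 4.4 kg.
Tool frame: the origin (TCP) lies on the front face of the gripper's body, between the roots of the fingers; the fingertips stand 97 mm ahead of it and the grasp point (between the pads) lies 78 mm ahead of it; z points along the fingers, x is the direction in which the jaws open and shut, and the axes are right-handed (so a half turn about z gives the same grasp; the last joint's range is limited). The gripper opens to 94 mm and grips with 3 to 60 N. Pads are 16 mm wide; open, the fingers measure 119 mm over their backs; the gripper's body (75 mm by 177 mm) begins 78 mm behind the grasp point.
Start: joints at [-1.404, 0.628, 0.038, 1.517, -0.027, 0.996, -0.02], TCP at [0.15, 0.632, 0.303] pointing down, gripper open.
Joint ranges: [-3.06, 3.06], [-0.37, 2.12], [-1.25, 1.32], [0.18, 2.47], [-1.1, 4.24], [0.23, 1.98], [-2.94, 2.94]. Speed limits (rad/s): [2.57, 2.57, 3.14, 3.14, 3.14, 3.14, 3.14].

INTERFACE

Orientations are given as [roll, pitch, yaw] about the fixed x, y, z axes, in that order (R = Rz(yaw) Ry(pitch) Rx(roll)).
In Python, from cell import * gives the robot as it stands. The module is installed in compiled form; this text tells all that it offers.
- The arm moves only by the tool carry_out, never from a script. Its argument "steps" is a list of rows, each an object with "jaw": the opening, from -1 (shut) to 1 (fully open); "dp": the shift along the tool's x, y, z in cm, a list of three; "spin": the turn about the tool's z in degrees. In form: [{"jaw": jaw, "dp": [tx, ty, tz], "spin": spin}, ...]. A call has exactly 10 rows; each row shifts and turns the pose as measured when the row begins, along the tool's axes as they then stand; what a row does not reach is not made up. A row lasts 1/12 s, in which the tool goes at most 41.7 mm and 7.16 degrees, less where a joint would pass 70% of its speed; a pose out of reach is approached as far as the arm can. A call with a gripper value outside its range is refused whole. The fingers move at their own pace and stop on an object; "newtons" is the grip in N (left out, the last holds). Time passes only in rows, so rows that do not move let the fingers close, or fill a call up. It gives the time, the measured TCP pose, the force and the opening at its end, in the units of the state.
- get_obs(): the state, without advancing time (a new reading comes with each control period).
- camera(name): name is "scene" or "side" or "wrist"; returns a dict with "img" (384x512x3 uint8, blue, green, red), "z_map" (384x512 float32, m along the optical axis (not along the pixel's ray), 0 where there is no reading), "K" (3x3 intrinsics, pixels), "world_from_camera" (4x4, takes a point from camera to world coordinates). Camera axes: x right, y down, z forward; pixel columns grow to the right and rows downward; lengths in m; the calibration is good to about 2 mm. A picture is of the moment at which its call begins.
- hand_in(): hands the job in, once; it reports no verdict.
Trained networks look in the newest picture that a camera, given by its name, has taken for a name from the list of things; names that differ only in an ending like _2 or _b are one class to them, and where a whole thing is asked for, a point or a joint stands for the part that bears it (a point fixed in the world has none). Each returns a list of dicts, best first, with "confidence" (0 to 1); they miss things now and then, are a little off and sometimes report something else, mostly with a low value. They report only what shows in the picture. A call takes as long as a camera call. They do not tell look-alikes from the thing itself.
- outline_of(camera, target): "region" (384x512 bool, what is visible of it).
- place_of(camera, target): "xyz" ([x, y, z] in m, in the coordinates of the camera as it stood for that picture, good to about 4 mm: a listed point, or the origin of a listed thing).
The state is a dict: "time": time; "joint_pos": joint angles; "dq": joint speeds; "joint_torque": joint torques, N m; "tool_pos": TCP position; "eef_rot": TCP orientation; "wrist_force": force on the tool from outside, world axes, zero at the start; "wrist_torque": the same for the moment, N m; "width": finger opening in m.
Only numpy, scipy, OpenCV 4.12 (cv2) and the standard library are available. Lean on these libraries where they do the work, as an engineer would, in place of code of your own. Each camera call takes 0.05 s, during which the arm holds its last target.

## Working session

There is one attempt and no reset: what is moved stays moved. The work goes in short steps, Python scripts to look and compute and a tool call to move; the robot and the scene stay as the last step left them, time stands still between calls to the robot, and variables do not carry over. Pictures are saved under pics/ and viewed, and the job is handed in when it is done.

Besides the shell and the picture viewer there is one more tool, called as name([rows], argument=value, ...), one row to a line, values as JSON. carry_out: Moves the arm, as the interface text tells. Its arguments: {"type":"object","properties":{"steps":{"type":"array"},"newtons":{"type":"number"}},"required":["steps"]}

```bash
mkdir -p pics; ls; cat > h.py <<'E'
from cell import *
import numpy as np, cv2
from scipy.spatial.transform import Rotation as R
def snap(cam,fn):
    c=camera(cam); cv2.imwrite('pics/'+fn,c['img']); return c
def w(c,p): return c['world_from_camera'][:3,:3]@np.array(p)+c['world_from_camera'][:3,3]
def cloud(c):
    z=c['z_map'];K=c['K'];v,u=np.mgrid[:z.shape[0],:z.shape[1]]
    P=np.stack([(u-K[0,2])*z/K[0,0],(v-K[1,2])*z/K[1,1],z],-1)
    return P@c['world_from_camera'][:3,:3].T+c['world_from_camera'][:3,3]
E
python3 - <<'E'
from h import *
o=get_obs()
for k,v in o.items(): print(k,np.round(v,3))
for n in ["scene","side"]:
    c=snap(n,n+'0.png')
    print(n,np.round(c['world_from_camera'],2).tolist())
    for t in ["stand","fence","housing","cover","pump","rocker","rocker_press","bellows","cap","float"]:
        try:
            for d in place_of(n,t): print(t,round(d['confidence'],2),np.round(w(c,d['xyz']),3), {k:v for k,v in d.items() if k not in('xyz','confidence')})
        except Exception as e: print(t,e)
E
```

```text
pics
time 0.0
joint_pos [-1.404  0.629  0.038  1.518 -0.027  0.996 -0.02 ]
dq [-0.001 -0.001 -0.     0.001  0.001 -0.    -0.001]
joint_torque [ 0.0000e+00 -5.4973e+01  1.1440e+00 -1.8663e+01 -5.2000e-02  2.4000e-02
  0.0000e+00]
tool_pos [0.15  0.632 0.302]
eef_rot [3.142e+00 2.000e-03 1.338e+00]
wrist_force [0.004 0.109 0.925]
wrist_torque [ 0.024  0.027 -0.   ]
width 0.094
scene [[-0.67, 0.56, -0.49, 1.2], [0.74, 0.5, -0.45, 0.62], [-0.0, -0.66, -0.75, 1.14], [0.0, 0.0, 0.0, 1.0]]
stand 0.68 [ 0.493  0.048 -0.001] {}
fence 0.62 [ 0.454 -0.095  0.011] {}
housing 0.87 [0.515 0.118 0.086] {}
housing 0.68 [0.514 0.167 0.087] {}
housing 0.62 [0.658 0.453 0.039] {}
housing 0.56 [0.294 0.244 0.038] {}
cover 0.88 [0.271 0.279 0.043] {}
cover 0.82 [0.513 0.165 0.087] {}
pump 0.88 [ 0.453 -0.393 -0.004] {}
pump 0.63 [0.518 0.118 0.087] {}
rocker it knows: bellows, cap, cover, fence, float, housing, pump, rocker_press, stand
rocker_press 0.42 [ 0.482 -0.396  0.124] {}
bellows 0.79 [0.469 0.382 0.001] {}
cap 0.61 [ 0.773 -0.119 -0.002] {}
cap 0.46 [0.515 0.162 0.085] {}
float 0.68 [0.77  0.125 0.001] {}
side [[0.8, -0.42, 0.43, 0.05], [-0.6, -0.56, 0.57, -0.64], [-0.0, -0.71, -0.7, 0.91], [0.0, 0.0, 0.0, 1.0]]
stand 0.64 [0.5   0.047 0.001] {}
fence 0.63 [ 0.454 -0.097  0.011] {}
fence 0.19 [ 0.469  0.376 -0.001] {}
housing 0.96 [0.3   0.241 0.035] {}
housing 0.65 [0.664 0.452 0.035] {}
housing 0.62 [0.515 0.114 0.087] {}
cover 0.97 [0.521 0.164 0.088] {}
cover 0.65 [0.697 0.483 0.042] {}
cover 0.64 [0.278 0.285 0.035] {}
pump 0.9 [ 0.461 -0.391  0.002] {}
rocker it knows: bellows, cap, cover, fence, float, housing, pump, rocker_press, stand
rocker_press 0.95 [ 0.482 -0.389  0.121] {}
bellows 0.76 [0.47  0.379 0.   ] {}
cap 0.81 [ 0.779 -0.122 -0.002] {}
float 0.61 [0.772 0.119 0.002] {}
```

View pics/scene0.png

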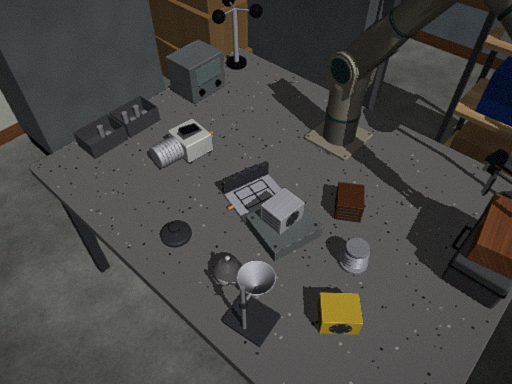

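View pics/side0.png

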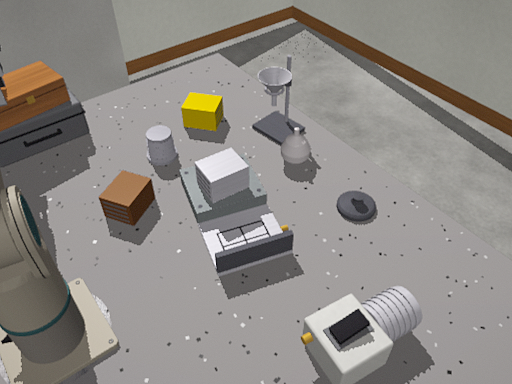

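The metal housing is at (282,210) in scene and (222,175) in side. The brown box at (350,200) and the yellow one at (340,315) are the look-alikes. Next I confirm that in a crop and fit the exact poses.

```bash
cat > fit.py <<'E'
from h import *
def rect(P2):
    (cx,cy),(a,b),t=cv2.minAreaRect((P2*1000).astype(np.float32)); return np.round([cx,cy,a,b,t],1)
def band(P,zlo,zhi,box):
    x0,x1,y0,y1=box
    m=(P[...,2]>zlo)&(P[...,2]<zhi)&(P[...,0]>x0)&(P[...,0]<x1)&(P[...,1]>y0)&(P[...,1]<y1)
    m=cv2.morphologyEx(m.astype(np.uint8),cv2.MORPH_OPEN,np.ones((2,2),np.uint8))>0
    return P[m]
E
python3 - <<'E'
from fit import *
for n in ["scene","side"]:
    c=camera(n);P=cloud(c)
    print(n,'deck',rect(band(P,.045,.055,(.35,.68,-.15,.3))[:,:2]))
    print('fence',rect(band(P,.067,.077,(.3,.6,-.15,-.05))[:,:2]))
    print('plate',rect(band(P,.009,.016,(.3,.62,-.15,.08))[:,:2]))
    print('housing top',rect(band(P,.120,.130,(.35,.65,0.,.25))[:,:2]))
    print('pumptop',rect(band(P,.091,.099,(.3,.6,-.5,-.25))[:,:2]))
    rk=band(P,.102,.135,(.35,.6,-.5,-.25)); print('rocker',rect(rk[:,:2]),len(rk))
    A=np.c_[rk[:,:2],np.ones(len(rk))]; print(np.linalg.lstsq(A,rk[:,2],rcond=None)[0])
c=camera('side'); cv2.imwrite('pics/crop1.png',cv2.resize(c['img'][120:280,90:310],None,fx=3,fy=3))
E
```

```text
scene deck [ 682.3  334.9 1114.6  395.5   48.8]
fence [ 825.5  215.6 1095.4  152.6   39.7]
plate [ 824.9  221.6 1081.1  199.9   37.1]
housing top [821.2 314.2 966.8 133.5  31.6]
pumptop [ 845.3   54.8 1326.4  188.9   50.1]
rocker [ 455.2 -387.9   37.6   73.1   85.7] 139
[ 0.15157379 -0.14373422 -0.01152016]
side deck [ 370.3 -211.6 1019.8  315.8   70.8]
fence [ 260.3 -307.7  766.3  170.    45.7]
plate [ 340.7 -318.4  834.6  224.1   63.4]
housing top [ 295.5 -191.6 1012.1  135.4   54.1]
pumptop [ 308.1 -457.   604.9  170.9   20.1]
rocker [ 295.6 -484.   569.7   94.4   23.6] 768
[-0.63598535 -1.67176074 -0.25713734]
```

View pics/crop1.png

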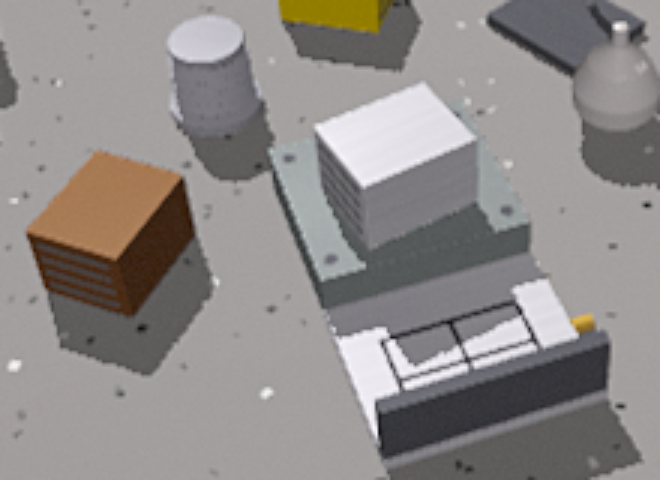

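```bash
sed -i 's/^    m=cv2.morph.*$/    m=m\&(cv2.filter2D(m.astype(np.float32),-1,np.ones((3,3)))>=5)/' fit.py
python3 - <<'E'
from fit import *
for n in ["scene","side"]:
    c=camera(n);P=cloud(c)
    print(n,'deck',rect(band(P,.045,.055,(.35,.68,-.15,.3))[:,:2]))
    print('fence',rect(band(P,.067,.077,(.3,.6,-.15,-.05))[:,:2]))
    print('plate',rect(band(P,.007,.017,(.3,.62,-.15,.08))[:,:2]))
    print('housing top',rect(band(P,.120,.130,(.35,.65,0.,.25))[:,:2]), band(P,.115,.135,(.35,.65,0.,.25))[:,2].mean())
    print('pumptop',rect(band(P,.091,.099,(.3,.6,-.5,-.25))[:,:2]))
    rk=band(P,.102,.135,(.35,.52,-.45,-.33)); print('rocker',rect(rk[:,:2]),len(rk))
    A=np.c_[rk[:,:2],np.ones(len(rk))]; print(np.linalg.lstsq(A,rk[:,2],rcond=None)[0])
E
```

```text
scene deck [452.4  72.1 334.  286.4  74.6]
fence [ 453.2 -102.3   20.2  188.7   72.8]
plate [476.2 -30.  173.8 215.2  84.1]
housing top [513.3 120.4  92.1 112.7  85. ] 0.12551384603270255
pumptop [ 496.8 -395.8  128.9  197.3   83.9]
rocker [ 456.  -391.    39.8   71.1   80. ] 142
[ 0.15604382 -0.05444378  0.02295909]
side deck [456.   65.3 344.4 283.5  74.3]
fence [ 456.  -102.4   21.1  190.5   74.5]
plate [486.3 -32.8 171.3 210.9  74.6]
housing top [517.  118.4  94.  112.5  85.5] 0.12498524177742217
pumptop [ 501.4 -399.3  129.1  204.1   82.6]
rocker [ 458.7 -393.3   37.9   69.8   82.9] 759
[0.19905945 0.02443515 0.03419021]
```

The side crop confirms it: the grey metal box at (395,165) sits on the stand's deck. The brown box at (110,230) and the yellow one behind it are off the stand. Fitted stand yaw is about -105.5°, with origin about (0.497, 0.049). In the stand frame the housing is at x=-72 mm, y=-1 mm, turned about 10.7°. Next I plan the approach.

```bash
cat > plan.py <<'E'
from h import *
YS=np.deg2rad(-105.5); O=np.array([.4966,.0494])
ex=np.array([np.cos(YS),np.sin(YS)]); ey=np.array([-ex[1],ex[0]])
def s2w(x,y): return O+ex*x+ey*y
def w2s(p): d=np.asarray(p)[:2]-O; return np.array([d@ex,d@ey])
def st():
    o=get_obs(); print('t',round(o['time'],2),'tcp',np.round(o['tool_pos'],4),'rpy deg',np.round(np.rad2deg(o['eef_rot']),1),'stand xy mm',np.round(w2s(o['tool_pos'])*1000,1),'F',np.round(o['wrist_force'],1),'w',round(float(o['width']),4)); print('q',np.round(o['joint_pos'],2)); return o
def rows(tgt,yaw,n,step=3.8,sp=6.5):
    o=get_obs(); p=o['tool_pos'].copy(); r=R.from_euler('xyz',o['eef_rot']); y=o['eef_rot'][2]
    for i in range(n):
        d=(tgt-p)*100; L=np.linalg.norm(d); d=d*min(1,step/max(L,1e-9)); t=np.round(r.inv().apply(d),1)
        dy=(yaw-y+np.pi)%(2*np.pi)-np.pi
        s=-np.clip(np.rad2deg(dy),-sp,sp); s=round(s,0)
        p=p+r.apply(t)/100; r=r*R.from_euler('z',s,degrees=True); y-=np.deg2rad(s)
        print('{"jaw":0.3,"dp":%s,"spin":%g},'%(t.tolist(),s), np.round(p,3))
E
python3 -c "
from plan import *
st(); x,y=s2w(-.15,-.001); print(x,y); rows(np.array([x,y,.26]),np.deg2rad(-15.5),17)"
```

```text
t 1.25 tcp [0.15   0.6325 0.3027] rpy deg [180.   -0.   76.7] stand xy mm [-469.2 -489.9] F [-0.2  0.8  0.2] w 0.094
q [-1.4   0.63  0.04  1.52 -0.03  1.   -0.02]
0.53572212595853 0.1942118063573717
{"jaw":0.3,"dp":[-2.2, 3.1, 0.3],"spin":6}, [0.175 0.604 0.3  ]
{"jaw":0.3,"dp":[-1.9, 3.3, 0.3],"spin":6}, [0.2   0.575 0.297]
{"jaw":0.3,"dp":[-1.5, 3.5, 0.3],"spin":6}, [0.225 0.547 0.294]
{"jaw":0.3,"dp":[-1.1, 3.6, 0.3],"spin":6}, [0.25  0.518 0.291]
{"jaw":0.3,"dp":[-0.7, 3.7, 0.3],"spin":6}, [0.275 0.49  0.288]
{"jaw":0.3,"dp":[-0.4, 3.8, 0.3],"spin":6}, [0.3   0.461 0.285]
{"jaw":0.3,"dp":[0.0, 3.8, 0.3],"spin":6}, [0.325 0.433 0.282]
{"jaw":0.3,"dp":[0.5, 3.8, 0.3],"spin":6}, [0.351 0.404 0.279]
{"jaw":0.3,"dp":[0.8, 3.7, 0.3],"spin":6}, [0.375 0.376 0.276]
{"jaw":0.3,"dp":[1.2, 3.6, 0.2],"spin":6}, [0.4   0.347 0.274]
{"jaw":0.3,"dp":[1.6, 3.4, 0.3],"spin":6}, [0.425 0.319 0.271]
{"jaw":0.3,"dp":[1.9, 3.3, 0.2],"spin":6}, [0.45  0.29  0.269]
{"jaw":0.3,"dp":[2.3, 3.0, 0.3],"spin":6}, [0.476 0.262 0.266]
{"jaw":0.3,"dp":[2.6, 2.8, 0.2],"spin":6}, [0.501 0.233 0.264]
{"jaw":0.3,"dp":[2.9, 2.5, 0.3],"spin":6}, [0.527 0.205 0.261]
{"jaw":0.3,"dp":[1.1, 0.8, 0.1],"spin":2}, [0.535 0.195 0.26 ]
{"jaw":0.3,"dp":[0.0, 0.0, -0.0],"spin":0}, [0.535 0.195 0.26 ]
```

carry_out([
  {"jaw": 0.3,"dp": [-2.2,3.1,0.3],"spin": 6},
  {"jaw": 0.3,"dp": [-1.9,3.3,0.3],"spin": 6},
  {"jaw": 0.3,"dp": [-1.5,3.5,0.3],"spin": 6},
  {"jaw": 0.3,"dp": [-1.1,3.6,0.3],"spin": 6},
  {"jaw": 0.3,"dp": [-0.7,3.7,0.3],"spin": 6},
  {"jaw": 0.3,"dp": [-0.4,3.8,0.3],"spin": 6},
  {"jaw": 0.3,"dp": [0,3.8,0.3],"spin": 6},
  {"jaw": 0.3,"dp": [0.5,3.8,0.3],"spin": 6},
  {"jaw": 0.3,"dp": [0.8,3.7,0.3],"spin": 6},
  {"jaw": 0.3,"dp": [1.2,3.6,0.2],"spin": 6},
])

```text
time: 2.08
tool_pos: [0.3971, 0.3422, 0.2704]
eef_rot: [-3.128, 0.0, 0.263]
wrist_force: [0.7, 0.4, 0.3]
width: 0.0613
```

```bash
python3 -c "
from plan import *
st(); x,y=s2w(-.15,-.001); rows(np.array([x,y,.22]),np.deg2rad(-15.5),11)"
```

```text
t 2.08 tcp [0.3971 0.3422 0.2704] rpy deg [-179.2    0.    15.1] stand xy mm [-255.6 -174.1] F [0.7 0.4 0.3] w 0.0613
q [-0.98  0.51  0.32  1.91 -0.24  0.75 -0.25]
{"jaw":0.3,"dp":[1.7, 3.3, 0.9],"spin":6}, [0.422 0.315 0.261]
{"jaw":0.3,"dp":[2.1, 3.1, 0.9],"spin":6}, [0.448 0.288 0.252]
{"jaw":0.3,"dp":[2.4, 2.8, 0.9],"spin":6}, [0.473 0.261 0.242]
{"jaw":0.3,"dp":[2.7, 2.6, 0.8],"spin":6}, [0.499 0.234 0.234]
{"jaw":0.3,"dp":[2.9, 2.3, 0.9],"spin":6}, [0.524 0.207 0.224]
{"jaw":0.3,"dp":[1.5, 0.9, 0.4],"spin":1}, [0.536 0.194 0.22 ]
{"jaw":0.3,"dp":[-0.0, 0.0, -0.0],"spin":-0}, [0.536 0.194 0.22 ]
{"jaw":0.3,"dp":[-0.0, 0.0, -0.0],"spin":-0}, [0.536 0.194 0.22 ]
{"jaw":0.3,"dp":[-0.0, 0.0, -0.0],"spin":-0}, [0.536 0.194 0.22 ]
{"jaw":0.3,"dp":[-0.0, 0.0, -0.0],"spin":-0}, [0.536 0.194 0.22 ]
{"jaw":0.3,"dp":[-0.0, 0.0, -0.0],"spin":-0}, [0.536 0.194 0.22 ]
```

carry_out([
  {"jaw": 0.3,"dp": [1.7,3.3,0.6],"spin": 6},
  {"jaw": 0.3,"dp": [2.1,3.1,0.6],"spin": 6},
  {"jaw": 0.3,"dp": [2.4,2.8,0.6],"spin": 6},
  {"jaw": 0.3,"dp": [2.7,2.6,0.6],"spin": 6},
  {"jaw": 0.3,"dp": [2.9,2.3,0.6],"spin": 6},
  {"jaw": 0.3,"dp": [1.5,0.9,0.4],"spin": 0},
  {"jaw": 0.3,"dp": [0,0,0],"spin": 0},
  {"jaw": 0.3,"dp": [0,0,0],"spin": 0},
  {"jaw": 0.3,"dp": [0,0,0],"spin": 0},
  {"jaw": 0.3,"dp": [0,0,0],"spin": 0},
])

```text
time: 2.92
tool_pos: [0.5449, 0.1772, 0.2343]
eef_rot: [-3.128, 0.0, -0.303]
wrist_force: [-0.1, -0.1, 0.5]
width: 0.0612
```

```bash
python3 -c "
from plan import *
st(); x,y=s2w(-.15,-.001); rows(np.array([x,y,.165]),np.deg2rad(-15.5),5,step=2)
snap('side','side1.png');snap('scene','scene1.png')"
```

```text
t 2.92 tcp [0.5449 0.1772 0.2343] rpy deg [-179.2    0.   -17.3] stand xy mm [-136.1   12.4] F [-0.1 -0.1  0.5] w 0.0612
q [-0.63  0.64  0.43  1.82 -0.39  0.76 -0.29]
{"jaw":0.3,"dp":[-0.4, -0.3, 1.9],"spin":-2}, [0.542 0.181 0.215]
{"jaw":0.3,"dp":[-0.4, -0.4, 1.9],"spin":0}, [0.539 0.187 0.196]
{"jaw":0.3,"dp":[-0.3, -0.4, 1.9],"spin":0}, [0.538 0.192 0.177]
{"jaw":0.3,"dp":[-0.3, -0.2, 1.3],"spin":0}, [0.535 0.194 0.165]
{"jaw":0.3,"dp":[0.0, 0.0, -0.0],"spin":0}, [0.535 0.194 0.165]
```

View pics/scene1.png

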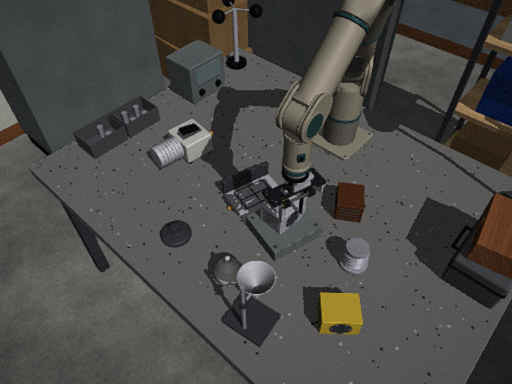

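The gripper hangs over the housing's rear at about (290,190), with its tips above the housing top. I back up first, then go down.

carry_out([
  {"jaw": 0.3,"dp": [-0.6,-0.8,0],"spin": -2},
  {"jaw": 0.3,"dp": [-0.7,-0.8,0],"spin": 0},
  {"jaw": 0.3,"dp": [0,0,0],"spin": 0},
  {"jaw": 0.3,"dp": [0,0,1.5],"spin": 0},
  {"jaw": 0.3,"dp": [0,0,1.5],"spin": 0},
  {"jaw": 0.3,"dp": [0,0,1.5],"spin": 0},
  {"jaw": 0.3,"dp": [0,0,1.2],"spin": 0},
  {"jaw": 0.3,"dp": [0,0,0.5],"spin": 0},
  {"jaw": 0.3,"dp": [0,0,0],"spin": 0},
  {"jaw": 0.3,"dp": [0,0,0],"spin": 0},
])

```text
time: 3.85
tool_pos: [0.5322, 0.2113, 0.1726]
eef_rot: [-3.121, -0.0, -0.245]
wrist_force: [-0.3, 0.4, -0.1]
width: 0.0612
```

```bash
python3 -c "
from plan import *
st(); x,y=s2w(-.15,-.001); rows(np.array([x,y,.165]),np.deg2rad(-15.5),3,step=2)
c=snap('scene','scene2.png'); cv2.imwrite('pics/crop2.png',cv2.resize(c['img'][120:270,200:360],None,fx=4,fy=4))"
```

```text
t 3.85 tcp [0.5322 0.2113 0.1726] rpy deg [-178.8   -0.   -14. ] stand xy mm [-165.6   -9. ] F [-0.3  0.4 -0.1] w 0.0612
q [-0.65  0.72  0.36  1.87 -0.44  0.62 -0.25]
{"jaw":0.3,"dp":[0.8, 1.6, 0.7],"spin":1}, [0.536 0.194 0.165]
{"jaw":0.3,"dp":[-0.0, -0.0, 0.0],"spin":0}, [0.536 0.194 0.165]
{"jaw":0.3,"dp":[-0.0, -0.0, 0.0],"spin":0}, [0.536 0.194 0.165]
```

View pics/crop2.png

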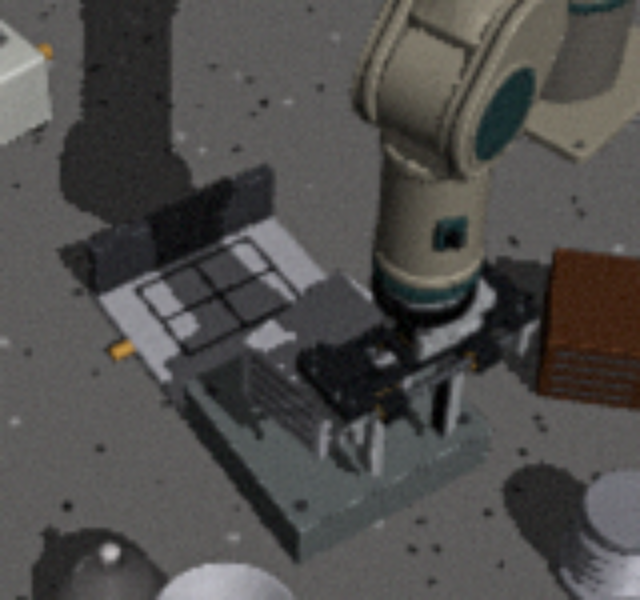

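The fingers stand behind the housing's cover face, at crop (370,440) and (450,400). I start the slow push.

carry_out([
  {"jaw": 0.3,"dp": [0.4,0.3,0.4],"spin": 1},
  {"jaw": 0.3,"dp": [0.2,0.4,0.2],"spin": 0},
  {"jaw": 0.3,"dp": [0,0.5,0],"spin": 0},
  {"jaw": 0.3,"dp": [0,0.5,0],"spin": 0},
  {"jaw": 0.3,"dp": [0,0.5,0],"spin": 0},
  {"jaw": 0.3,"dp": [0,0.5,0],"spin": 0},
  {"jaw": 0.3,"dp": [0,0.5,0],"spin": 0},
  {"jaw": 0.3,"dp": [0,0.5,0],"spin": 0},
  {"jaw": 0.3,"dp": [0,0.5,0],"spin": 0},
  {"jaw": 0.3,"dp": [0,0,0],"spin": 0},
])

```text
time: 4.73
tool_pos: [0.5296, 0.1653, 0.1687]
eef_rot: [-3.116, -0.007, -0.265]
wrist_force: [-0.2, -0.9, 0.3]
width: 0.061
```

```bash
python3 -c "
from plan import *
st()
c=snap('side','side3.png'); cv2.imwrite('pics/crop3.png',cv2.resize(c['img'][100:300,120:340],None,fx=3,fy=3))"
```

```text
t 4.73 tcp [0.5296 0.1653 0.1687] rpy deg [-178.5   -0.4  -15.2] stand xy mm [-120.5    0.8] F [-0.2 -0.9  0.3] w 0.061
q [-0.56  0.7   0.34  1.92 -0.45  0.57 -0.18]
```

View pics/crop3.png

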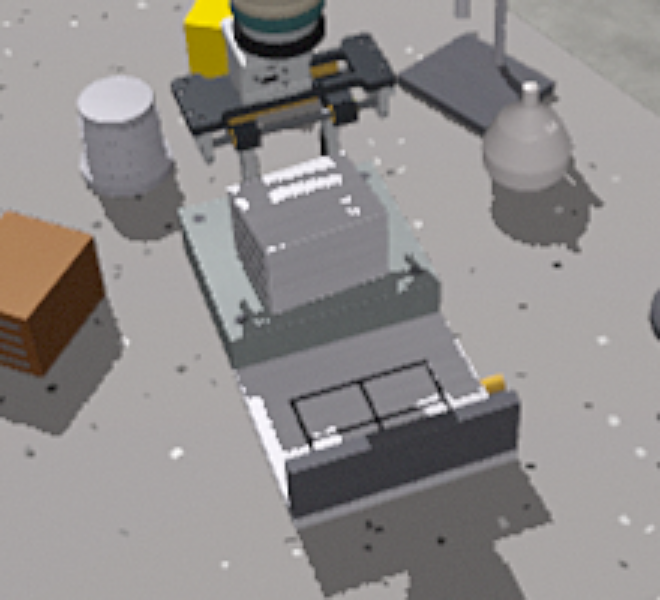

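The housing now sits square to the step at crop (310,230), pushed by both fingers. I continue.

carry_out([
  {"jaw": 0.3,"dp": [0,0.5,0.1],"spin": 0},
  {"jaw": 0.3,"dp": [0,0.5,0],"spin": 0},
  {"jaw": 0.3,"dp": [0,0.5,0],"spin": 0},
  {"jaw": 0.3,"dp": [0,0.5,0],"spin": 0},
  {"jaw": 0.3,"dp": [0,0.5,0],"spin": 0},
  {"jaw": 0.3,"dp": [0,0.5,0],"spin": 0},
  {"jaw": 0.3,"dp": [0,0.5,0],"spin": 0},
  {"jaw": 0.3,"dp": [0,0.5,0],"spin": 0},
  {"jaw": 0.3,"dp": [0,0,0],"spin": 0},
  {"jaw": 0.3,"dp": [0,0,0],"spin": 0},
])

```text
time: 5.62
tool_pos: [0.5198, 0.1278, 0.1679]
eef_rot: [-3.108, -0.01, -0.261]
wrist_force: [2.0, 4.3, 2.7]
width: 0.0613
```

```bash
python3 -c "
from plan import *
st()
c=snap('side','side4.png'); cv2.imwrite('pics/crop4.png',cv2.resize(c['img'][100:300,120:340],None,fx=3,fy=3))"
```

```text
t 5.62 tcp [0.5198 0.1278 0.1679] rpy deg [-178.1   -0.6  -15. ] stand xy mm [-81.8   1.4] F [2.  4.3 2.7] w 0.0613
q [-0.49  0.68  0.32  1.98 -0.45  0.52 -0.11]
```

View pics/crop4.png

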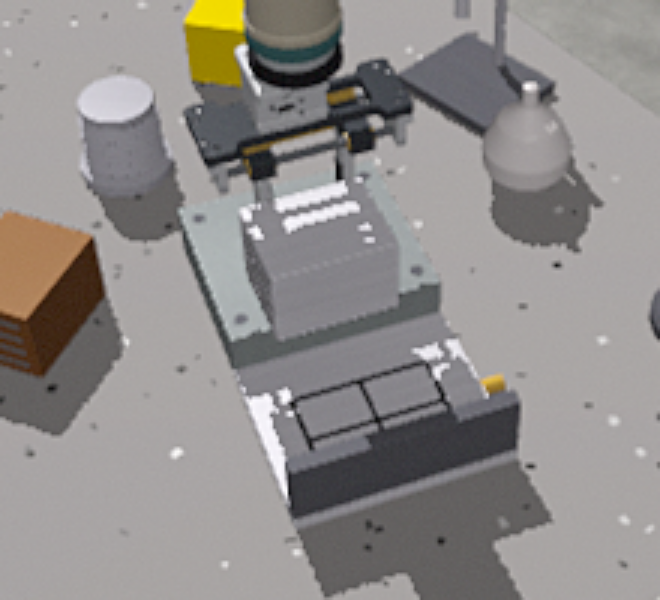

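carry_out([
  {"jaw": 0.3,"dp": [0,0.5,0],"spin": 0},
  {"jaw": 0.3,"dp": [0,0.5,0],"spin": 0},
  {"jaw": 0.3,"dp": [0,0.5,0],"spin": 0},
  {"jaw": 0.3,"dp": [0,0.5,0],"spin": 0},
  {"jaw": 0.3,"dp": [0,0.5,0],"spin": 0},
  {"jaw": 0.3,"dp": [0,0.4,0],"spin": 0},
  {"jaw": 0.3,"dp": [0,0.3,0],"spin": 0},
  {"jaw": 0.3,"dp": [0,0,0],"spin": 0},
  {"jaw": 0.3,"dp": [0,0,0],"spin": 0},
  {"jaw": 0.3,"dp": [0,0,0],"spin": 0},
])

```text
time: 6.5
tool_pos: [0.5112, 0.0962, 0.1669]
eef_rot: [-3.106, -0.01, -0.26]
wrist_force: [0.9, 3.1, 1.9]
width: 0.0611
```

```bash
python3 -c "
from plan import *
st()
c=snap('side','side5.png'); cv2.imwrite('pics/crop5.png',cv2.resize(c['img'][100:300,120:340],None,fx=3,fy=3))"
```

```text
t 6.5 tcp [0.5112 0.0962 0.1669] rpy deg [-178.    -0.6  -14.9] stand xy mm [-49.    1.6] F [0.9 3.1 1.9] w 0.0611
q [-0.42  0.66  0.3   2.02 -0.45  0.5  -0.05]
```

View pics/crop5.png

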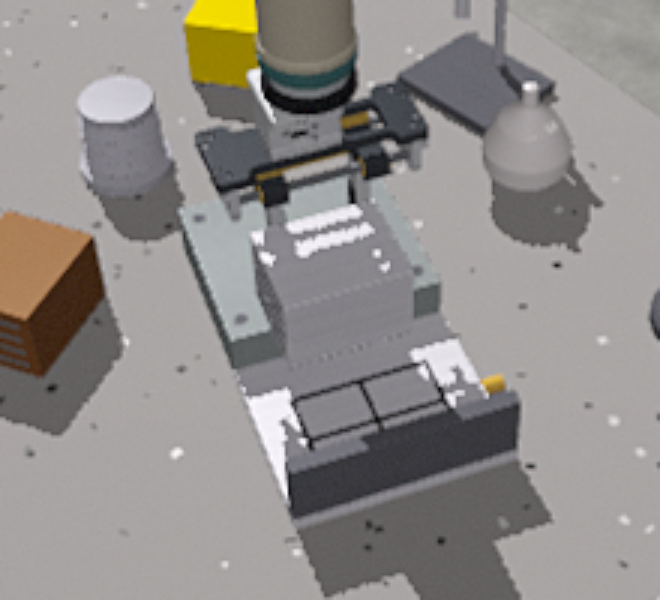

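carry_out([
  {"jaw": 0.3,"dp": [0,0.3,0],"spin": 0},
  {"jaw": 0.3,"dp": [0,0.3,0],"spin": 0},
  {"jaw": 0.3,"dp": [0,0.3,0],"spin": 0},
  {"jaw": 0.3,"dp": [0,0.3,0],"spin": 0},
  {"jaw": 0.3,"dp": [0,0,0],"spin": 0},
  {"jaw": 0.3,"dp": [0,0,0],"spin": 0},
  {"jaw": 0.3,"dp": [0,0,0],"spin": 0},
  {"jaw": 0.3,"dp": [0,0,0],"spin": 0},
  {"jaw": 0.3,"dp": [0,0,0],"spin": 0},
  {"jaw": 0.3,"dp": [0,0,0],"spin": 0},
])

```text
time: 7.38
tool_pos: [0.5045, 0.0792, 0.1645]
eef_rot: [-3.114, -0.004, -0.262]
wrist_force: [-0.2, 0.2, -1.0]
width: 0.0612
```

```bash
python3 -c "
from plan import *
st()
c=snap('side','side6.png'); cv2.imwrite('pics/crop6.png',cv2.resize(c['img'][100:300,120:340],None,fx=3,fy=3))"
```

```text
t 7.38 tcp [0.5045 0.0792 0.1645] rpy deg [-178.4   -0.2  -15. ] stand xy mm [-30.8  -0.3] F [-0.2  0.2 -1. ] w 0.0612
q [-0.39  0.66  0.29  2.04 -0.45  0.49 -0.02]
```

View pics/crop6.png

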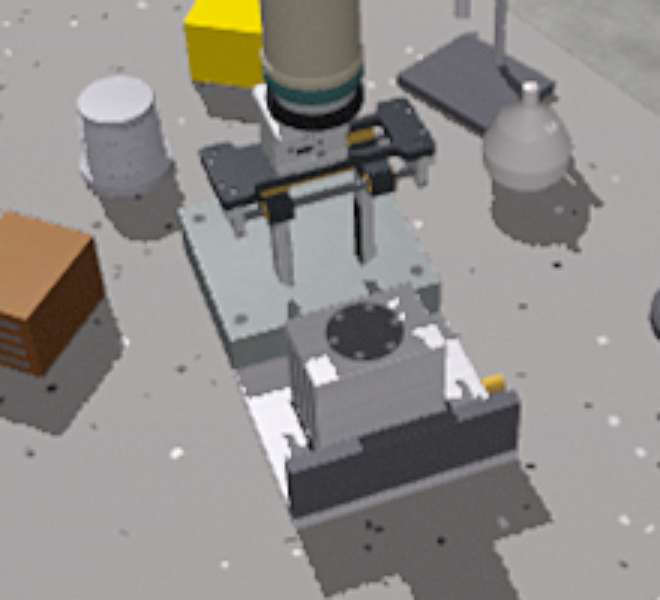

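It has tumbled: the cover looks up at crop (365,330) and the housing stands on the lower plate. Now I measure the pose.

```bash
cat > hp.py <<'E'
from plan import *
from fit import *
def hous():
  for n in ["scene","side"]:
    c=camera(n);P=cloud(c)
    b=band(P,.092,.109,(.38,.58,-.15,.07))
    s=np.array([w2s(p) for p in b])
    k=(s[:,0]>0.005)&(abs(s[:,1])<.09)
    b=b[k];s=s[k]
    if len(s)<30: print(n,'few',len(s)); continue
    A=np.c_[s,np.ones(len(s))]; a=np.linalg.lstsq(A,b[:,2],rcond=None)[0]
    print(n,len(s),'stand rect',rect(s),'plane',np.round(a,3),'zmean',b[:,2].mean().round(4))
    for d in place_of(n,'cover'):
        p=w(c,d['xyz']); print('  cover',round(d['confidence'],2),np.round(w2s(p)*1000,1),p[2].round(3))
if __name__=='__main__': hous()
E
python3 hp.py
```

```text
scene 244 stand rect [ 78.8   1.6 101.6  78.1  87.8] plane [ 0.017 -0.015  0.101] zmean 0.1028
  cover 0.87 [-162.1 -280. ] 0.04
  cover 0.86 [77.  -4.9] 0.102
  cover 0.62 [-468.6   77.4] 0.037
side 1201 stand rect [ 78.2  -0.3  79.2 111.    0.4] plane [-0.027  0.008  0.105] zmean 0.1023
  cover 0.86 [-467.3   78. ] 0.041
  cover 0.8 [-166.3 -272.9] 0.039
```

carry_out([
  {"jaw": 0.3,"dp": [0,0.8,0],"spin": 0},
  {"jaw": 0.3,"dp": [0,0.8,0],"spin": 0},
  {"jaw": 0.3,"dp": [0,0.8,0],"spin": 0},
  {"jaw": 0.3,"dp": [0,0.8,0],"spin": 0},
  {"jaw": 0.3,"dp": [0,0.6,0],"spin": 0},
  {"jaw": 0.3,"dp": [0,0.3,0],"spin": 0},
  {"jaw": 0.3,"dp": [0,0,0],"spin": 0},
  {"jaw": 0.3,"dp": [0,0,0],"spin": 0},
  {"jaw": 0.3,"dp": [0,0,0],"spin": 0},
  {"jaw": 0.3,"dp": [0,0,0],"spin": 0},
])

```text
time: 8.47
tool_pos: [0.493, 0.0343, 0.1637]
eef_rot: [-3.113, -0.005, -0.264]
wrist_force: [-0.4, 0.5, 0.2]
width: 0.0609
```

```bash
python3 -c "
from plan import *
st()
c=snap('side','side7.png'); cv2.imwrite('pics/crop7.png',cv2.resize(c['img'][100:300,120:340],None,fx=3,fy=3))"
```

```text
t 8.47 tcp [0.493  0.0343 0.1637] rpy deg [-178.4   -0.3  -15.1] stand xy mm [15.5  0.5] F [-0.4  0.5  0.2] w 0.0609
q [-0.3   0.65  0.27  2.08 -0.44  0.45  0.06]
```

View pics/crop7.png

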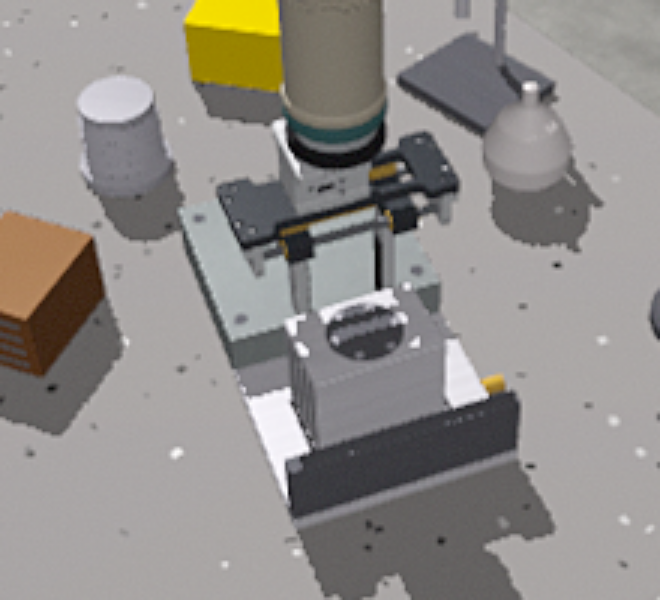

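The fingers are just behind the housing's near face. I nudge forward, lower them behind the step, and start the push.

carry_out([
  {"jaw": 0.3,"dp": [0,0.5,0],"spin": 0},
  {"jaw": 0.3,"dp": [0,0.2,0.5],"spin": 0},
  {"jaw": 0.3,"dp": [0,0,0.7],"spin": 0},
  {"jaw": 0.3,"dp": [0,0,0.7],"spin": 0},
  {"jaw": 0.3,"dp": [0,0,0.7],"spin": 0},
  {"jaw": 0.3,"dp": [0,0,0.3],"spin": 0},
  {"jaw": 0.3,"dp": [0,0,0],"spin": 0},
  {"jaw": 0.3,"dp": [0,0.3,0],"spin": 0},
  {"jaw": 0.3,"dp": [0,0.3,0],"spin": 0},
  {"jaw": 0.3,"dp": [0,0.3,0],"spin": 0},
])

```text
time: 9.35
tool_pos: [0.4887, 0.0204, 0.1298]
eef_rot: [-3.113, -0.003, -0.26]
wrist_force: [0.5, 0.2, -0.1]
width: 0.0612
```

```bash
python3 -c "
from plan import *
st()
c=snap('scene','scene8.png'); cv2.imwrite('pics/crop8.png',cv2.resize(c['img'][120:270,200:360],None,fx=4,fy=4))
from hp import hous
hous()"
```

```text
t 9.35 tcp [0.4887 0.0204 0.1298] rpy deg [-178.4   -0.2  -14.9] stand xy mm [30.1  0.2] F [ 0.5  0.2 -0.1] w 0.0612
q [-0.23  0.7   0.21  2.11 -0.47  0.36  0.11]
scene 56 stand rect [50.4  0.3 62.1 84.9  0.1] plane [ 0.053 -0.001  0.1  ] zmean 0.1026
  cover 0.86 [-164.9 -276.6] 0.038
  cover 0.62 [435.5  79.2] -0.003
  cover 0.56 [-467.2   75.6] 0.038
side 1258 stand rect [ 71.4  -1.3  91.1 111.5   2.5] plane [-0.035  0.005  0.105] zmean 0.1022
  cover 0.94 [-166.4 -269.9] 0.036
  cover 0.92 [-468.3   74.7] 0.037
  cover 0.73 [71.8  1. ] 0.101
```

View pics/crop8.png

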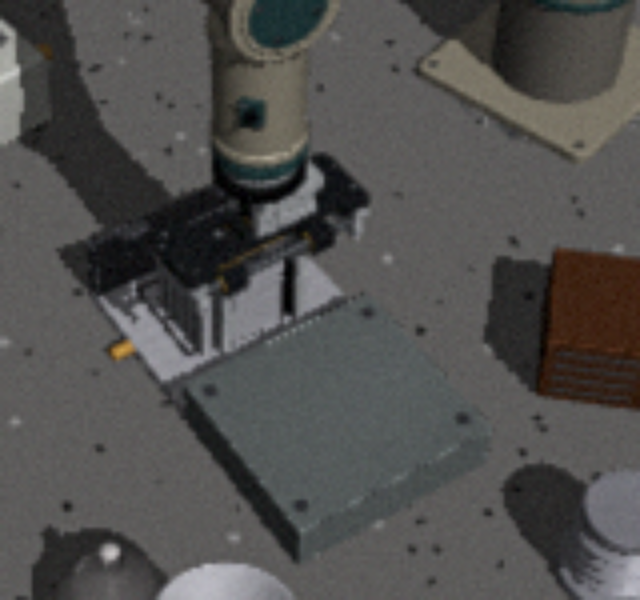

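carry_out([
  {"jaw": 0.3,"dp": [0,0.4,0],"spin": 0},
  {"jaw": 0.3,"dp": [0,0.4,0],"spin": 0},
  {"jaw": 0.3,"dp": [0,0.4,0],"spin": 0},
  {"jaw": 0.3,"dp": [0,0.4,0],"spin": 0},
  {"jaw": 0.3,"dp": [0,0.4,0],"spin": 0},
  {"jaw": 0.3,"dp": [0,0.4,0],"spin": 0},
  {"jaw": 0.3,"dp": [0,0.4,0],"spin": 0},
  {"jaw": 0.3,"dp": [0,0.3,0],"spin": 0},
  {"jaw": 0.3,"dp": [0,0,0],"spin": 0},
  {"jaw": 0.3,"dp": [0,0,0],"spin": 0},
])

```text
time: 10.43
tool_pos: [0.484, -0.0025, 0.1324]
eef_rot: [-3.098, -0.008, -0.251]
wrist_force: [1.7, 3.2, 2.6]
width: 0.0611
```

```bash
python3 -c "
from plan import *
st()
c=snap('side','side9.png'); cv2.imwrite('pics/crop9.png',cv2.resize(c['img'][160:280,180:320],None,fx=4,fy=4))
from hp import hous
hous()"
```

```text
t 10.43 tcp [ 0.484  -0.0025  0.1324] rpy deg [-177.5   -0.5  -14.4] stand xy mm [53.3  1.7] F [1.7 3.2 2.6] w 0.0611
q [-0.15  0.69  0.18  2.13 -0.46  0.35  0.17]
scene 74 stand rect [75.1  2.4 66.4 86.   1.2] plane [ 0.094 -0.039  0.096] zmean 0.1019
  cover 0.97 [-163.8 -278.7] 0.041
  cover 0.76 [-466.4   72.5] 0.039
side 1314 stand rect [ 93.2   0.4  92.6 111.2   3.1] plane [-0.06   0.005  0.11 ] zmean 0.1035
  cover 0.74 [94.6 -0.4] 0.102
  cover 0.6 [-165.2 -272.6] 0.036
  cover 0.57 [-469.6   79.1] 0.04
```

View pics/crop9.png

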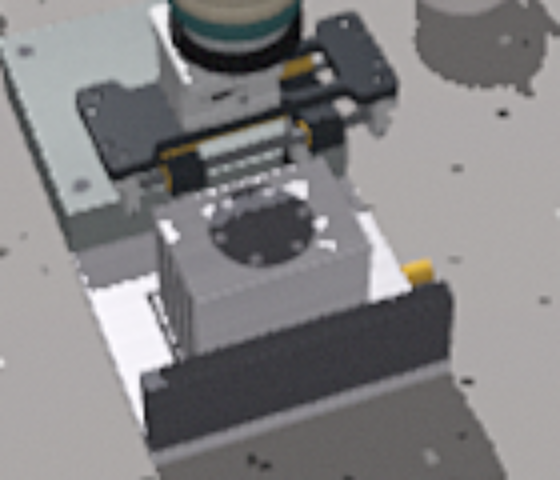

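It is sliding towards the fence, with a slight forward lean of about 2° that follows the tool's tilt. I continue gently until it touches.

carry_out([
  {"jaw": 0.3,"dp": [0,0.3,0.2],"spin": 0},
  {"jaw": 0.3,"dp": [0,0.3,0],"spin": 0},
  {"jaw": 0.3,"dp": [0,0.3,0],"spin": 0},
  {"jaw": 0.3,"dp": [0,0.3,0],"spin": 0},
  {"jaw": 0.3,"dp": [0,0.3,0],"spin": 0},
  {"jaw": 0.3,"dp": [0,0.3,0],"spin": 0},
  {"jaw": 0.3,"dp": [0,0.3,0],"spin": 0},
  {"jaw": 0.3,"dp": [0,0.3,0],"spin": 0},
  {"jaw": 0.3,"dp": [0,0.3,0],"spin": 0},
  {"jaw": 0.3,"dp": [0,0,0],"spin": 0},
])

```text
time: 11.52
tool_pos: [0.4818, -0.0164, 0.131]
eef_rot: [-3.081, -0.01, -0.243]
wrist_force: [0.3, 0.5, -1.2]
width: 0.061
```

```bash
python3 -c "
from plan import *
st()
c=snap('side','side10.png'); cv2.imwrite('pics/crop10.png',cv2.resize(c['img'][160:280,180:320],None,fx=4,fy=4))
from hp import hous
hous()"
```

```text
t 11.52 tcp [ 0.4818 -0.0164  0.131 ] rpy deg [-176.5   -0.6  -13.9] stand xy mm [67.4  3.3] F [ 0.3  0.5 -1.2] w 0.061
q [-0.09  0.69  0.14  2.13 -0.46  0.33  0.22]
scene 51 stand rect [67.4 -1.  69.5 78.6 49.3] plane [0.139 0.006 0.091] zmean 0.1012
  cover 0.62 [113.7  -3.6] 0.101
  cover 0.62 [-165.4 -277. ] 0.043
side 1341 stand rect [105.    2.1  94.8 111.2   1. ] plane [-0.069  0.005  0.112] zmean 0.1037
  cover 0.63 [-165.1 -270.9] 0.036
  cover 0.57 [-472.7   76.3] 0.041
  cover 0.22 [428.3 104.5] 0.118
```

View pics/crop10.png

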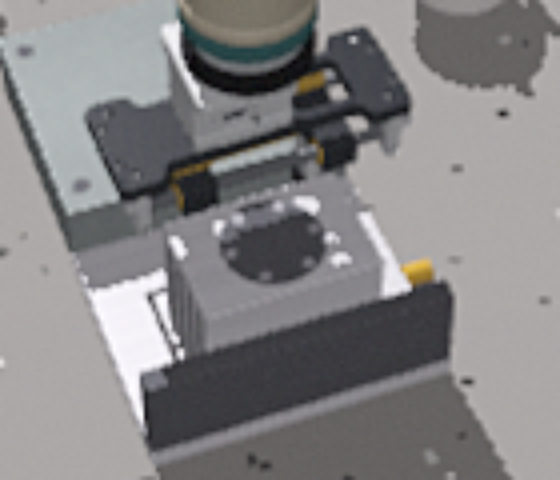

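carry_out([
  {"jaw": 0.3,"dp": [0,0.3,0.1],"spin": 0},
  {"jaw": 0.3,"dp": [0,0.3,0.1],"spin": 0},
  {"jaw": 0.3,"dp": [0,0.3,0],"spin": 0},
  {"jaw": 0.3,"dp": [0,0.3,0],"spin": 0},
  {"jaw": 0.3,"dp": [0,0.3,0],"spin": 0},
  {"jaw": 0.3,"dp": [0,0.3,0],"spin": 0},
  {"jaw": 0.3,"dp": [0,0,0],"spin": 0},
  {"jaw": 0.3,"dp": [0,0,0],"spin": 0},
  {"jaw": 0.3,"dp": [0,0,0],"spin": 0},
  {"jaw": 0.3,"dp": [0,0,0],"spin": 0},
])

```text
time: 12.6
tool_pos: [0.4824, -0.017, 0.1304]
eef_rot: [-3.057, -0.009, -0.237]
wrist_force: [1.4, 5.3, 3.1]
width: 0.0613
```

```bash
python3 -c "
from plan import *
st()
c=snap('side','side11.png'); cv2.imwrite('pics/crop11.png',cv2.resize(c['img'][160:280,180:320],None,fx=4,fy=4))
from hp import hous
hous()"
```

```text
t 12.6 tcp [ 0.4824 -0.017   0.1304] rpy deg [-175.2   -0.5  -13.6] stand xy mm [67.8  4. ] F [1.4 5.3 3.1] w 0.0613
q [-0.05  0.69  0.11  2.13 -0.47  0.33  0.25]
scene 79 stand rect [75.1  4.6 40.8 85.4  3.2] plane [0.136 0.011 0.091] zmean 0.1007
  cover 0.73 [116.4  -5.1] 0.104
  cover 0.59 [-467.1   72.9] 0.036
  cover 0.55 [-163.3 -281.8] 0.041
side 1331 stand rect [107.5   2.3  93.8 110.5   1. ] plane [-0.059  0.005  0.11 ] zmean 0.1032
  cover 0.89 [-468.7   76.4] 0.04
  cover 0.75 [110.5   3.6] 0.105
  cover 0.75 [-167.2 -270.8] 0.032
```

View pics/crop11.png

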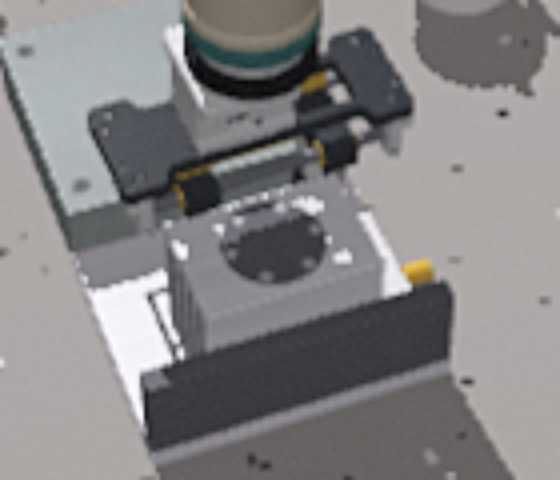

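The tool has stopped advancing, so the housing is against the fence. I back off and check.

carry_out([
  {"jaw": 0.3,"dp": [0,-0.4,0],"spin": 0},
  {"jaw": 0.3,"dp": [0,-0.8,0],"spin": 0},
  {"jaw": 0.3,"dp": [0,-0.8,0],"spin": 0},
  {"jaw": 0.3,"dp": [0,-0.3,0],"spin": 0},
  {"jaw": 0.3,"dp": [0,0,0],"spin": 0},
  {"jaw": 0.3,"dp": [0,0,0],"spin": 0},
  {"jaw": 0.3,"dp": [0,0,0],"spin": 0},
  {"jaw": 0.3,"dp": [0,0,0],"spin": 0},
  {"jaw": 0.3,"dp": [0,0,0],"spin": 0},
  {"jaw": 0.3,"dp": [0,0,0],"spin": 0},
])

```text
time: 13.68
tool_pos: [0.4862, 0.0025, 0.1313]
eef_rot: [-3.065, -0.008, -0.239]
wrist_force: [0.2, 0.4, 0.3]
width: 0.0611
```

```bash
python3 -c "
from plan import *
st()
c=snap('side','side12.png'); cv2.imwrite('pics/crop12.png',cv2.resize(c['img'][160:280,180:320],None,fx=4,fy=4))
from hp import hous
hous()"
```

```text
t 13.68 tcp [0.4862 0.0025 0.1313] rpy deg [-175.6   -0.5  -13.7] stand xy mm [48.   2.5] F [0.2 0.4 0.3] w 0.0611
q [-0.11  0.69  0.13  2.13 -0.48  0.34  0.2 ]
scene 106 stand rect [ 91.5   3.  116.6  86.9   1.6] plane [0.027 0.018 0.099] zmean 0.1016
  cover 0.71 [-164.4 -278.4] 0.04
  cover 0.67 [111.7   0.4] 0.057
  cover 0.57 [108.4  -1.1] 0.099
  cover 0.57 [-465.4   74.6] 0.038
side 1319 stand rect [ 94.2   2.3 110.9 110.    0.8] plane [-0.019  0.006  0.104] zmean 0.1021
  cover 0.81 [-164.4 -272.6] 0.035
  cover 0.68 [109.9   6.2] 0.101
  cover 0.62 [-466.5   76.2] 0.041
```

View pics/crop12.png

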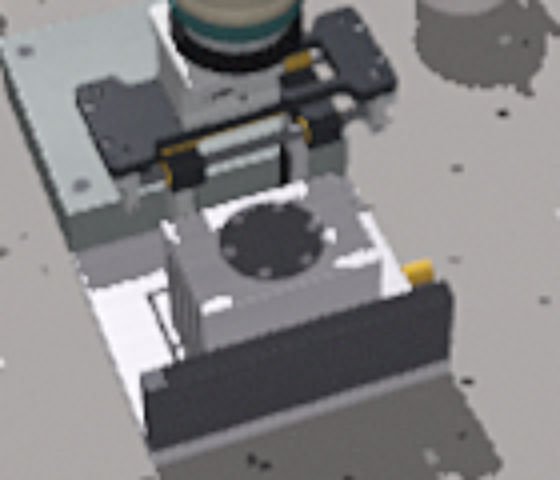

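```bash
cat > gap.py <<'E'
from hp import *
def gap():
  for n in ["scene","side"]:
    c=camera(n);P=cloud(c)
    def S(zl,zh,x0,x1,ym=.09):
        b=band(P,zl,zh,(.35,.62,-.17,.1)); s=np.c_[(b[:,:2]-O)@ex,(b[:,:2]-O)@ey]; k=(s[:,0]>x0)&(s[:,0]<x1)&(abs(s[:,1])<ym); return s[k]*1000
    h=S(.094,.109,.05,.17); f=S(.066,.078,.13,.19,.12)
    print(n,'fence rect',rect(f/1000),'range x',np.percentile(f[:,0],[1,50,99]).round(1),len(f))
    for lo,hi in [(-50,-25),(-25,0),(0,25),(25,50)]:
        kk=(h[:,1]>lo)&(h[:,1]<hi); k2=(f[:,1]>lo)&(f[:,1]<hi)
        if kk.sum()>5 and k2.sum()>5: print('  y',lo,hi,'house x',np.percentile(h[kk,0],[2,98]).round(1),'fence',np.percentile(f[k2,0],[2,98]).round(1))
    print('  house y range',np.percentile(h[:,1],[1,99]).round(1))
if __name__=='__main__': gap()
E
python3 gap.py
```

```text
scene fence rect [158.   70.5  44.6  18.   89. ] range x [149.1 155.8 166.9] 51
  house y range [-40.5  27.8]
side fence rect [154.5   1.5 189.5  27.1  89.1] range x [145.  157.8 167. ] 658
  y -50 -25 house x [ 56.2 148.1] fence [145.9 165.9]
  y -25 0 house x [ 75.5 147.9] fence [145.5 166.3]
  y 0 25 house x [ 75.8 148.4] fence [145.1 165.7]
  y 25 50 house x [ 52.5 148. ] fence [146.2 166.6]
  house y range [-52.   56.1]
```

The housing stands flat with the cover up. By geometry the gap could be about 2 mm, because it leaned while pushed. The tool has tilted about 4.4° under load, with the tips trailing. I straighten it by pressing the fingertips back against the step face, which is fixed, and then push again low down.

carry_out([
  {"jaw": 0.3,"dp": [0,-0.7,0],"spin": 1},
  {"jaw": 0.3,"dp": [0,-0.7,0],"spin": 1},
  {"jaw": 0.3,"dp": [0,-0.7,0],"spin": 0},
  {"jaw": 0.3,"dp": [0,-0.6,0],"spin": 0},
  {"jaw": 0.3,"dp": [0,-0.4,0],"spin": 0},
  {"jaw": 0.3,"dp": [0,-0.4,0],"spin": 0},
  {"jaw": 0.3,"dp": [0,-0.4,0],"spin": 0},
  {"jaw": 0.3,"dp": [0,-0.4,0],"spin": 0},
  {"jaw": 0.3,"dp": [0,-0.4,0],"spin": 0},
  {"jaw": 0.3,"dp": [0,-0.4,0],"spin": 0},
])

```text
time: 14.87
tool_pos: [0.4949, 0.0351, 0.1342]
eef_rot: [-3.096, -0.006, -0.285]
wrist_force: [-2.8, -9.8, 3.8]
width: 0.061
```

```bash
python3 -c "
from plan import *
st()"; python3 gap.py
```

```text
t 14.87 tcp [0.4949 0.0351 0.1342] rpy deg [-177.4   -0.3  -16.4] stand xy mm [14.2  2.2] F [-2.8 -9.8  3.8] w 0.061
q [-0.24  0.7   0.21  2.1  -0.49  0.38  0.09]
scene fence rect [154.2  69.7  43.3  33.4  73.1] range x [133.5 155.1 166.4] 50
  house y range [-28.3  54.3]
side fence rect [155.8   1.8 191.4  23.8  89.4] range x [145.5 158.1 166.8] 650
  y -50 -25 house x [ 75.6 147.9] fence [145.9 166. ]
  y -25 0 house x [ 74.1 148. ] fence [146.3 165.7]
  y 0 25 house x [ 75.5 147.5] fence [145.5 166.7]
  y 25 50 house x [ 75.2 148.1] fence [146.2 166.4]
  house y range [-51.8  56.1]
```

Roll has recovered from -175.6° to -177.4°, with 10 N against the step. I continue.

carry_out([
  {"jaw": 0.3,"dp": [0,-0.5,0],"spin": -1},
  {"jaw": 0.3,"dp": [0,-0.5,0],"spin": 0},
  {"jaw": 0.3,"dp": [0,-0.5,0],"spin": 0},
  {"jaw": 0.3,"dp": [0,-0.5,0],"spin": 0},
  {"jaw": 0.3,"dp": [0,-0.5,0],"spin": 0},
  {"jaw": 0.3,"dp": [0,-0.5,0],"spin": 0},
  {"jaw": 0.3,"dp": [0,-0.5,0],"spin": 0},
  {"jaw": 0.3,"dp": [0,-0.5,0],"spin": 0},
  {"jaw": 0.3,"dp": [0,-0.5,0],"spin": 0},
  {"jaw": 0.3,"dp": [0,-0.5,0],"spin": 0},
])

```text
time: 15.8
tool_pos: [0.4964, 0.0406, 0.1348]
eef_rot: [3.123, -0.006, -0.29]
wrist_force: [-2.4, -12.9, 5.0]
width: 0.0614
```

```bash
python3 -c "
from plan import *
st()"
```

```text
t 15.8 tcp [0.4964 0.0406 0.1348] rpy deg [179.   -0.3 -16.6] stand xy mm [8.6 2.1] F [ -2.4 -12.9   5. ] w 0.0614
q [-0.35  0.71  0.3   2.08 -0.45  0.41  0.01]
```

carry_out([
  {"jaw": 0.3,"dp": [0,-0.5,0],"spin": 0},
  {"jaw": 0.3,"dp": [0,-0.5,0],"spin": 0},
  {"jaw": 0.3,"dp": [0,-0.5,0],"spin": 0},
  {"jaw": 0.3,"dp": [0,-0.5,0],"spin": 0},
  {"jaw": 0.3,"dp": [0,0.4,0],"spin": -0.5},
  {"jaw": 0.3,"dp": [0,0.8,0.1],"spin": -0.5},
  {"jaw": 0.3,"dp": [0,0.8,0.1],"spin": 0},
  {"jaw": 0.3,"dp": [0,0.8,0.1],"spin": 0},
  {"jaw": 0.3,"dp": [0,0.5,0.1],"spin": 0},
  {"jaw": 0.3,"dp": [0,0,0],"spin": 0},
])

```text
time: 16.63
tool_pos: [0.4871, 0.0093, 0.1323]
eef_rot: [3.096, -0.005, -0.275]
wrist_force: [0.6, -0.3, -0.4]
width: 0.061
```

```bash
python3 -c "
from plan import *
st()"
```

```text
t 16.63 tcp [0.4871 0.0093 0.1323] rpy deg [177.4  -0.3 -15.7] stand xy mm [41.2  1.5] F [ 0.6 -0.3 -0.4] w 0.061
q [-0.31  0.71  0.31  2.1  -0.42  0.39  0.05]
```

The tips now lead by 2.6°, so contact will be low on the face. I push to the fence.

carry_out([
  {"jaw": 0.3,"dp": [0,0.5,0],"spin": 0},
  {"jaw": 0.3,"dp": [0,0.5,0],"spin": 0},
  {"jaw": 0.3,"dp": [0,0.4,0],"spin": 0},
  {"jaw": 0.3,"dp": [0,0.3,0],"spin": 0},
  {"jaw": 0.3,"dp": [0,0.3,0],"spin": 0},
  {"jaw": 0.3,"dp": [0,0.3,0],"spin": 0},
  {"jaw": 0.3,"dp": [0,0.3,0],"spin": 0},
  {"jaw": 0.3,"dp": [0,0.3,0],"spin": 0},
  {"jaw": 0.3,"dp": [0,0.3,0],"spin": 0},
  {"jaw": 0.3,"dp": [0,0.3,0],"spin": 0},
])

```text
time: 17.47
tool_pos: [0.4813, -0.0123, 0.1334]
eef_rot: [3.116, -0.004, -0.267]
wrist_force: [2.2, 7.5, -1.9]
width: 0.0611
```

```bash
python3 -c "
from plan import *
st()"; python3 gap.py
```

```text
t 17.47 tcp [ 0.4813 -0.0123  0.1334] rpy deg [178.6  -0.3 -15.3] stand xy mm [63.5  1.7] F [ 2.2  7.5 -1.9] w 0.0611
q [-0.23  0.7   0.27  2.12 -0.42  0.37  0.11]
scene fence rect [156.9  71.4  41.2  18.9  86.9] range x [148.3 156.6 166.1] 48
  house y range [-39.   43.2]
side fence rect [156.5   1.9 190.4  22.   89.6] range x [147.8 158.6 166.9] 617
  y -50 -25 house x [ 73.2 150.3] fence [147.8 165.9]
  y -25 0 house x [ 77.6 151.3] fence [148.1 166.2]
  y 0 25 house x [ 77.2 150.9] fence [148.7 166.4]
  y 25 50 house x [ 67.8 151.3] fence [148.4 165.9]
  house y range [-52.   55.7]
```

The housing moved about 3 mm further and now presses flat on the fence with 7.5 N. I back off, rise, and recheck.

carry_out([
  {"jaw": 0.3,"dp": [0,0.2,0],"spin": 0},
  {"jaw": 0.3,"dp": [0,-0.5,0],"spin": 0},
  {"jaw": 0.3,"dp": [0,-1.0,0],"spin": 0},
  {"jaw": 0.3,"dp": [0,-1.0,-0.2],"spin": 0},
  {"jaw": 0.3,"dp": [0,-0.5,-1.0],"spin": 0},
  {"jaw": 0.3,"dp": [0,0,-2.0],"spin": 0},
  {"jaw": 0.3,"dp": [0,-0.5,-3.0],"spin": 0},
  {"jaw": 0.3,"dp": [0,-1.0,-3.0],"spin": 0},
  {"jaw": 0.3,"dp": [0,-1.0,-2.0],"spin": 0},
  {"jaw": 0.3,"dp": [0,0,0],"spin": 0},
])

```text
time: 18.4
tool_pos: [0.4962, 0.0495, 0.2477]
eef_rot: [3.115, 0.0, -0.264]
wrist_force: [0.8, 0.5, -0.2]
width: 0.0612
```

```bash
python3 -c "
from plan import *
st()
c=snap('side','side13.png'); cv2.imwrite('pics/crop13.png',cv2.resize(c['img'][160:280,180:320],None,fx=4,fy=4))
"; python3 gap.py; python3 hp.py
```

```text
t 18.4 tcp [0.4962 0.0495 0.2477] rpy deg [178.4   0.  -15.1] stand xy mm [ 0.1 -0.4] F [ 0.8  0.5 -0.2] w 0.0612
q [-0.48  0.54  0.46  1.99 -0.32  0.69 -0.09]
scene fence rect [156.5  70.9  40.4  22.1  85.6] range x [146.3 155.8 166.2] 49
  house y range [-52.4  54.2]
side fence rect [156.1   2.2 191.   25.6  88.8] range x [147.6 159.1 167. ] 606
  y -50 -25 house x [ 76.9 150.8] fence [149.1 165.4]
  y -25 0 house x [ 77.4 150.7] fence [148.5 166.8]
  y 0 25 house x [ 77.8 150.9] fence [148.3 166.7]
  y 25 50 house x [ 78.1 151.1] fence [149.5 167. ]
  house y range [-52.   55.6]
scene 293 stand rect [112.6  -0.5 108.9  81.4  89.8] plane [ 0.026 -0.019  0.1  ] zmean 0.1021
  cover 0.72 [-467.4   73.3] 0.038
  cover 0.7 [-163.  -278.8] 0.039
  cover 0.69 [436.6  80. ] -0.002
  cover 0.68 [112.7  -2.4] 0.101
side 1279 stand rect [113.5   2.3 111.3  78.9  89.4] plane [-0.028  0.008  0.106] zmean 0.1023
  cover 0.79 [112.3   5.2] 0.103
  cover 0.77 [-469.2   78.3] 0.04
  cover 0.58 [-168.2 -271.2] 0.037
  cover 0.24 [-144.1  247.8] 0.004
```

View pics/crop13.png

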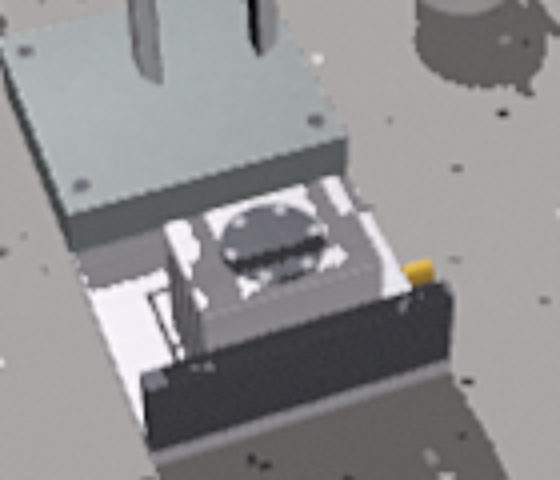

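The housing is flush: centre at about 113 mm, |y| under about 3 mm, top flat at 102 mm and parallel within about 0.6°. Next is the rocker.

```bash
python3 -c "
from plan import *
st(); rows(np.array([.486,-.396,.265]),np.deg2rad(-15),14,step=3.8)
for n in ['side','scene']:
  c=snap(n,n+'14.png')
  for t in ['rocker_press','pump']:
    for d in place_of(n,t): print(n,t,round(d['confidence'],2),np.round(w(c,d['xyz']),3))
c=camera('side'); cv2.imwrite('pics/crop14.png',cv2.resize(c['img'][280:384,290:430],None,fx=4,fy=4))
"
```

```text
t 18.75 tcp [0.4932 0.0461 0.2433] rpy deg [178.2   0.5 -15.4] stand xy mm [ 4.1 -2.4] F [-0.4  0.5  0.3] w 0.0613
q [-0.47  0.54  0.45  2.   -0.32  0.69 -0.09]
{"jaw":0.3,"dp":[0.9, 3.7, -0.1],"spin":-0}, [0.492 0.008 0.245]
{"jaw":0.3,"dp":[1.0, 3.7, -0.1],"spin":-0}, [ 0.492 -0.03   0.247]
{"jaw":0.3,"dp":[0.9, 3.7, -0.1],"spin":-0}, [ 0.491 -0.068  0.25 ]
{"jaw":0.3,"dp":[1.0, 3.7, -0.1],"spin":-0}, [ 0.491 -0.107  0.252]
{"jaw":0.3,"dp":[0.9, 3.7, -0.1],"spin":-0}, [ 0.489 -0.145  0.254]
{"jaw":0.3,"dp":[1.0, 3.7, -0.1],"spin":-0}, [ 0.489 -0.183  0.256]
{"jaw":0.3,"dp":[0.9, 3.7, -0.1],"spin":-0}, [ 0.488 -0.221  0.258]
{"jaw":0.3,"dp":[1.0, 3.7, -0.0],"spin":-0}, [ 0.488 -0.259  0.259]
{"jaw":0.3,"dp":[1.0, 3.7, -0.1],"spin":-0}, [ 0.488 -0.297  0.261]
{"jaw":0.3,"dp":[0.9, 3.7, -0.0],"spin":-0}, [ 0.487 -0.335  0.262]
{"jaw":0.3,"dp":[1.0, 3.7, -0.1],"spin":-0}, [ 0.487 -0.374  0.264]
{"jaw":0.3,"dp":[0.5, 2.2, -0.0],"spin":-0}, [ 0.486 -0.396  0.265]
{"jaw":0.3,"dp":[0.0, -0.0, -0.0],"spin":-0}, [ 0.486 -0.396  0.265]
{"jaw":0.3,"dp":[0.0, -0.0, -0.0],"spin":-0}, [ 0.486 -0.396  0.265]
side rocker_press 0.96 [ 0.485 -0.392  0.119]
side pump 0.74 [ 0.458 -0.395  0.003]
scene rocker_press 0.64 [ 0.48  -0.395  0.127]
scene pump 0.76 [ 0.456 -0.395 -0.003]
```

View pics/crop14.png

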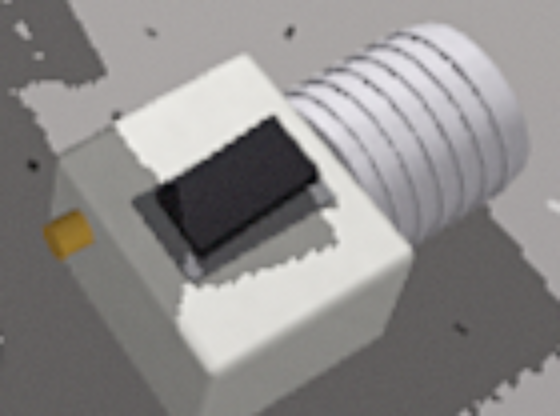

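The rocker is black at crop (245,190), with its motor-side end raised at (300,150). The pressing point is about (0.483, -0.394, 0.12). I travel there with the jaws closed.

carry_out([
  {"jaw": -1,"dp": [0.5,2.0,-1.0],"spin": 0},
  {"jaw": -1,"dp": [0.9,3.5,-0.8],"spin": 0},
  {"jaw": -1,"dp": [0.9,3.7,-0.1],"spin": 0},
  {"jaw": -1,"dp": [1.0,3.7,-0.1],"spin": 0},
  {"jaw": -1,"dp": [0.9,3.7,0],"spin": 0},
  {"jaw": -1,"dp": [1.0,3.7,0],"spin": 0},
  {"jaw": -1,"dp": [0.9,3.7,0],"spin": 0},
  {"jaw": -1,"dp": [1.0,3.7,0],"spin": 0},
  {"jaw": -1,"dp": [1.0,3.5,0],"spin": 0},
  {"jaw": -1,"dp": [0.9,2.5,0],"spin": 0},
])

```text
time: 19.93
tool_pos: [0.4956, -0.3078, 0.2731]
eef_rot: [3.114, 0.008, -0.249]
wrist_force: [0.5, -1.0, -1.1]
width: 0.0009
```

```bash
python3 -c "
from plan import *
st(); rows(np.array([.486,-.395,.25]),np.deg2rad(-15),6,step=2)"
```

```text
t 19.93 tcp [ 0.4956 -0.3078  0.2731] rpy deg [178.4   0.5 -14.3] stand xy mm [344.5  94.6] F [ 0.5 -1.  -1.1] w 0.0009
q [ 0.22  0.6   0.43  1.75 -0.28  0.85  0.52]
{"jaw":0.3,"dp":[0.3, 1.9, 0.6],"spin":1}, [ 0.494 -0.327  0.268]
{"jaw":0.3,"dp":[0.3, 1.9, 0.6],"spin":-0}, [ 0.492 -0.346  0.262]
{"jaw":0.3,"dp":[0.3, 1.9, 0.5],"spin":-0}, [ 0.489 -0.366  0.258]
{"jaw":0.3,"dp":[0.3, 1.9, 0.6],"spin":-0}, [ 0.487 -0.385  0.252]
{"jaw":0.3,"dp":[0.1, 1.0, 0.2],"spin":-0}, [ 0.486 -0.395  0.25 ]
{"jaw":0.3,"dp":[0.0, 0.0, 0.0],"spin":-0}, [ 0.486 -0.395  0.25 ]
```

carry_out([
  {"jaw": -1,"dp": [0.3,1.7,0.5],"spin": 0},
  {"jaw": -1,"dp": [0.3,1.5,0.5],"spin": 0},
  {"jaw": -1,"dp": [0.2,1.2,0.5],"spin": 0},
  {"jaw": -1,"dp": [0.1,0.8,0.4],"spin": 0},
  {"jaw": -1,"dp": [0.1,0.6,0.2],"spin": 0},
  {"jaw": -1,"dp": [0,0.4,0],"spin": 0},
  {"jaw": -1,"dp": [0,0,0],"spin": 0},
  {"jaw": -1,"dp": [0,0,0],"spin": 0},
  {"jaw": -1,"dp": [0,0,0],"spin": 0},
  {"jaw": -1,"dp": [0,0,0],"spin": 0},
])

```text
time: 20.77
tool_pos: [0.4873, -0.3815, 0.2534]
eef_rot: [3.111, 0.006, -0.258]
wrist_force: [-0.3, 0.2, 0.3]
width: 0.0005
```

```bash
python3 -c "
from plan import *
st(); rows(np.array([.486,-.395,.235]),np.deg2rad(-15),6,step=1)
c=snap('side','side15.png'); cv2.imwrite('pics/crop15.png',cv2.resize(c['img'][240:384,290:450],None,fx=4,fy=4))"
```

```text
t 20.77 tcp [ 0.4873 -0.3815  0.2534] rpy deg [178.2   0.4 -14.8] stand xy mm [417.8 106.2] F [-0.3  0.2  0.3] w 0.0005
q [ 0.35  0.67  0.41  1.67 -0.3   0.86  0.62]
{"jaw":0.3,"dp":[0.1, 0.6, 0.8],"spin":0}, [ 0.487 -0.388  0.246]
{"jaw":0.3,"dp":[0.1, 0.5, 0.8],"spin":0}, [ 0.486 -0.393  0.238]
{"jaw":0.3,"dp":[0.0, 0.2, 0.3],"spin":0}, [ 0.486 -0.395  0.235]
{"jaw":0.3,"dp":[0.0, -0.0, -0.0],"spin":0}, [ 0.486 -0.395  0.235]
{"jaw":0.3,"dp":[0.0, -0.0, -0.0],"spin":0}, [ 0.486 -0.395  0.235]
{"jaw":0.3,"dp":[0.0, -0.0, -0.0],"spin":0}, [ 0.486 -0.395  0.235]
```

View pics/crop15.png

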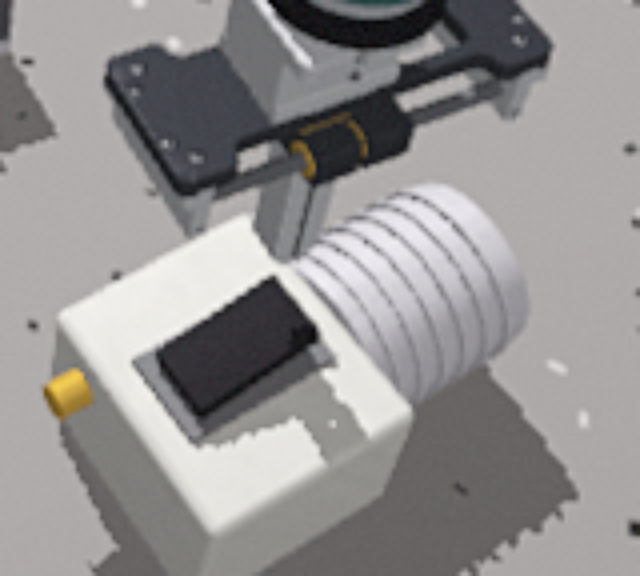

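The fingertips hover just short of the rocker's raised end. I shift by 9 mm and go down.

carry_out([
  {"jaw": -1,"dp": [0.1,0.5,0],"spin": 0},
  {"jaw": -1,"dp": [0,0.4,0.4],"spin": 0},
  {"jaw": -1,"dp": [0,0,0.6],"spin": 0},
  {"jaw": -1,"dp": [0,0,0.6],"spin": 0},
  {"jaw": -1,"dp": [0,0,0.6],"spin": 0},
  {"jaw": -1,"dp": [0,0,0.5],"spin": 0},
  {"jaw": -1,"dp": [0,0,0.4],"spin": 0},
  {"jaw": -1,"dp": [0,0,0.3],"spin": 0},
  {"jaw": -1,"dp": [0,0,0],"spin": 0},
  {"jaw": -1,"dp": [0,0,0],"spin": 0},
])

```text
time: 21.65
tool_pos: [0.487, -0.3912, 0.2163]
eef_rot: [3.111, 0.004, -0.255]
wrist_force: [0.1, 0.1, 2.2]
width: 0.0004
```

```bash
python3 -c "
from plan import *
st()
c=snap('side','side16.png'); cv2.imwrite('pics/crop16.png',cv2.resize(c['img'][240:384,290:450],None,fx=4,fy=4))"
```

```text
t 21.65 tcp [ 0.487  -0.3912  0.2163] rpy deg [178.3   0.2 -14.6] stand xy mm [427.2 108.5] F [0.1 0.1 2.2] w 0.0004
q [ 0.39  0.72  0.39  1.69 -0.32  0.79  0.66]
```

View pics/crop16.png

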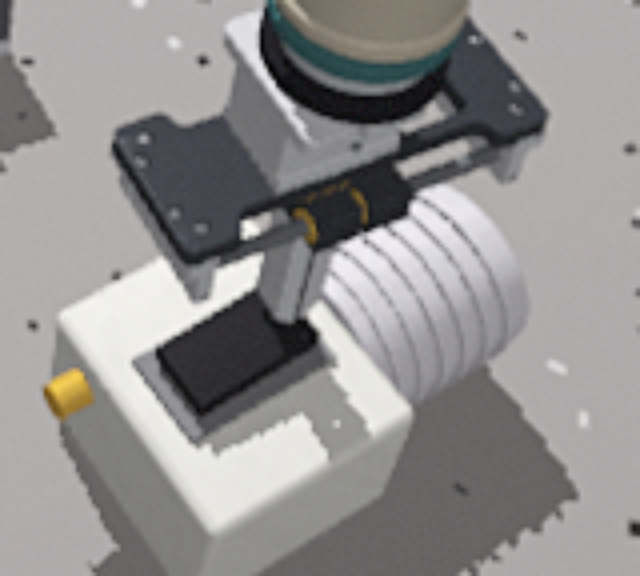

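Contact: the tip sits on the raised end, at about 2 N. I press down.

carry_out([
  {"jaw": -1,"dp": [0,0,0.3],"spin": 0},
  {"jaw": -1,"dp": [0,0,0.3],"spin": 0},
  {"jaw": -1,"dp": [0,0,0.3],"spin": 0},
  {"jaw": -1,"dp": [0,0,0.3],"spin": 0},
  {"jaw": -1,"dp": [0,0,0.3],"spin": 0},
  {"jaw": -1,"dp": [0,0,0.3],"spin": 0},
  {"jaw": -1,"dp": [0,0,0.3],"spin": 0},
  {"jaw": -1,"dp": [0,0,0.3],"spin": 0},
  {"jaw": -1,"dp": [0,0,0.3],"spin": 0},
  {"jaw": -1,"dp": [0,0,0.3],"spin": 0},
])

```text
time: 22.53
tool_pos: [0.4872, -0.392, 0.2075]
eef_rot: [3.117, -0.007, -0.256]
wrist_force: [-4.3, 4.3, 23.5]
width: 0.0006
```

```bash
python3 -c "
from plan import *
st()
c=snap('side','side17.png'); cv2.imwrite('pics/crop17.png',cv2.resize(c['img'][240:384,290:450],None,fx=4,fy=4))"
```

```text
t 22.53 tcp [ 0.4872 -0.392   0.2075] rpy deg [178.6  -0.4 -14.6] stand xy mm [427.9 108.9] F [-4.3  4.3 23.5] w 0.0006
q [ 0.4   0.73  0.38  1.7  -0.33  0.76  0.67]
```

View pics/crop17.png

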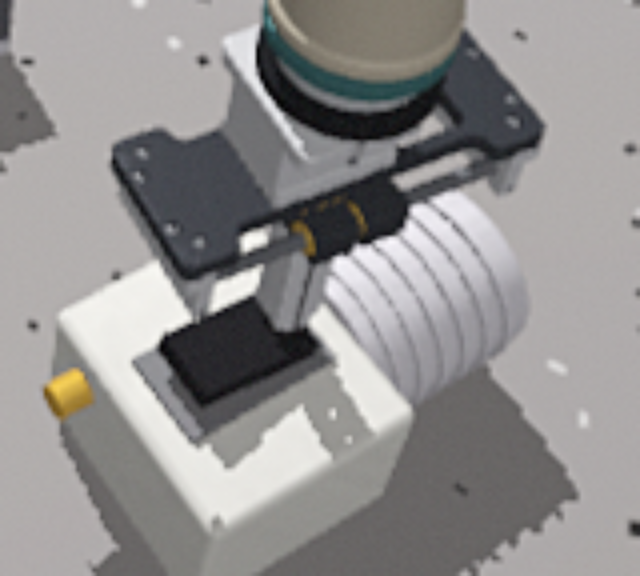

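It is hard on its stop: 23.5 N with the tip at 110.5 mm. I lift off and check.

carry_out([
  {"jaw": -1,"dp": [0,0,-0.5],"spin": 0},
  {"jaw": -1,"dp": [0,0,-1.5],"spin": 0},
  {"jaw": -1,"dp": [0,-0.5,-2],"spin": 0},
  {"jaw": -1,"dp": [0,-2,-2],"spin": 0},
  {"jaw": -1,"dp": [0,-3,-2],"spin": 0},
  {"jaw": -1,"dp": [0,-3,-1],"spin": 0},
  {"jaw": -1,"dp": [0,-2,0],"spin": 0},
  {"jaw": -1,"dp": [0,0,0],"spin": 0},
  {"jaw": -1,"dp": [0,0,0],"spin": 0},
  {"jaw": -1,"dp": [0,0,0],"spin": 0},
])

```text
time: 23.42
tool_pos: [0.5107, -0.2868, 0.2961]
eef_rot: [3.115, -0.001, -0.261]
wrist_force: [-0.4, -0.9, -0.5]
width: 0.0004
```

```bash
python3 -c "
from hp import *
st()
for n in ['side','scene']:
  c=snap(n,n+'18.png'); P=cloud(c)
  for t in ['rocker_press','bellows','cap','float']:
    for d in place_of(n,t)[:2]: print(n,t,round(d['confidence'],2),np.round(w(c,d['xyz']),3))
  rk=band(P,.102,.135,(.35,.52,-.45,-.33)); A=np.c_[rk[:,:2],np.ones(len(rk))]; print('rocker plane',np.linalg.lstsq(A,rk[:,2],rcond=None)[0],len(rk))
hous()
c=camera('side'); cv2.imwrite('pics/crop18.png',cv2.resize(c['img'][150:384,180:450],None,fx=2.5,fy=2.5))"; python3 gap.py
```

```text
t 23.42 tcp [ 0.5107 -0.2868  0.2961] rpy deg [ 1.785e+02 -1.000e-01 -1.500e+01] stand xy mm [320.2 103.4] F [-0.4 -0.9 -0.5] w 0.0004
q [ 0.17  0.58  0.45  1.72 -0.27  0.9   0.46]
side rocker_press 0.73 [ 0.484 -0.394  0.11 ]
side bellows 0.83 [ 0.467  0.379 -0.003]
side cap 0.67 [ 0.456 -0.093  0.014]
side cap 0.53 [ 0.777 -0.123  0.001]
side float 0.8 [0.773 0.119 0.002]
rocker plane [-0.16016639  0.07715129  0.22000232] 694
scene rocker_press 0.51 [ 0.483 -0.397  0.114]
scene bellows 0.59 [ 0.465  0.383 -0.002]
scene bellows 0.17 [ 0.467 -0.058  0.1  ]
scene cap 0.63 [ 0.773 -0.122  0.002]
scene float 0.77 [0.77  0.123 0.002]
rocker plane [-0.17766342 -0.09275517  0.16033085] 99
scene 540 stand rect [112.8  -1.3  77.8 110.4   0.7] plane [ 0.029 -0.007  0.1  ] zmean 0.1027
  cover 0.94 [-164.5 -280.6] 0.04
  cover 0.84 [-469.5   74.1] 0.036
  cover 0.79 [113.6  -2.6] 0.102
side 1284 stand rect [113.    2.6 111.5  79.5  89. ] plane [-0.032  0.007  0.106] zmean 0.1023
  cover 0.83 [-467.5   78.3] 0.039
  cover 0.8 [-164.8 -270.9] 0.035
  cover 0.68 [111.8   4.7] 0.102
  cover 0.49 [-143.2  250.7] 0.002
scene fence rect [156.8  -2.4  21.3 189.8   1.1] range x [146.7 154.9 166.2] 75
  house y range [-55.4  53.6]
side fence rect [155.5   1.4 189.9  25.6  88.3] range x [147.5 158.7 166.7] 608
  y -50 -25 house x [ 78.2 150.7] fence [148.  166.6]
  y -25 0 house x [ 78.2 151. ] fence [148.  165.5]
  y 0 25 house x [ 78.  150.9] fence [148.4 166. ]
  y 25 50 house x [ 78.2 151.1] fence [148.5 166.1]
  house y range [-51.9  55.4]
```

View pics/crop18.png

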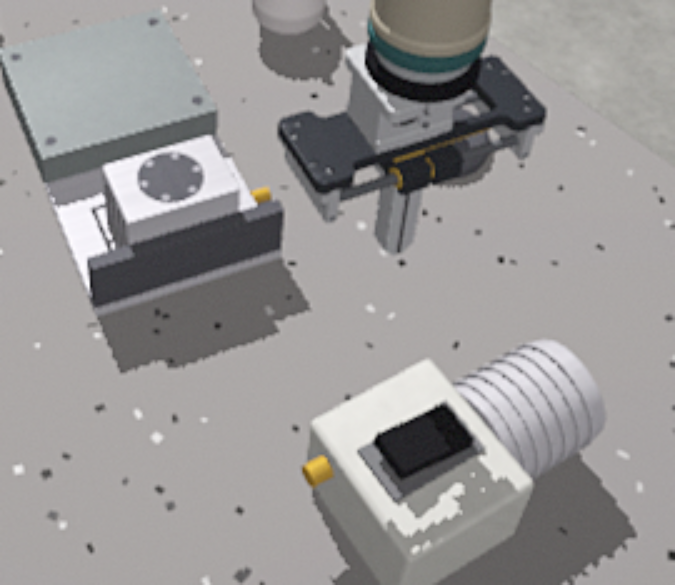

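```bash
python3 -c "
from hp import *
from scipy.optimize import least_squares
for n in ['side','scene']:
  c=camera(n); P=cloud(c)
  rk=band(P,.103,.135,(.415,.50,-.42,-.365)); A=np.c_[rk[:,:2]-[.458,-.394],np.ones(len(rk))]
  f=least_squares(lambda a:A@a-rk[:,2],[0,0,.116],loss='soft_l1',f_scale=.001).x
  u=np.array([.992,-.13]); print(n,len(rk),f.round(3),'slope along x',(f[:2]@u).round(3))
st()"
```

```text
side 691 [-0.184  0.045  0.117] slope along x -0.188
scene 94 [-0.241  0.008  0.116] slope along x -0.24
t 24.37 tcp [ 0.511  -0.2866  0.2966] rpy deg [ 1.785e+02 -1.000e-01 -1.500e+01] stand xy mm [320.  103.6] F [-0.1  0.3  0.1] w 0.0006
q [ 0.17  0.57  0.45  1.72 -0.27  0.9   0.46]
```

The rocker slope is now about -0.2 (it was about +0.2 before), so it is fully on. The housing is flush, the bystanders have not moved, and the arm touches nothing. I hand in.

```bash
python3 -c "
from cell import *
print(hand_in())"
```

```text
the job is handed in; nothing more can be done
None
```

The housing is tumbled and flush against the fence, the pump is switched on, and I handed the job in. No verdict came back. At the last reading 24.4 s had passed, and the arm was clear of everything.

- **Tumble and slide:** I pushed the housing squarely over the step with two fingers until it tipped onto the lower plate, cover up, then slid it to the fence.
- **Second push:** The first push tilted the tool and made the housing lean, which left a gap of about 2–3 mm. I straightened the tool against the step face and pushed again low on the housing, pressing it onto the fence with 7.5 N.
- **Rocker:** Only then did I press the raised end of the rocker down to its stop, at 23.5 N.

Last checks:

| Item | Measured | Wanted |
|---|---|---|
| Housing centre along the stand | about 113 mm | 108.5–115.5 mm |
| Housing off the middle line | about 3 mm or less | within 40 mm |
| Housing parallel to the fence | within about 1° (0.02 rad) | within 0.06 rad |
| Top of housing | 102–103 mm high, flat within camera error | 102 mm |
| Rocker pressing point | 110–114 mm high | about 111 mm |
| Bystanders | within about 4 mm of the first readings | within 20 mm |

- **Rocker readings:** The two cameras disagreed somewhat on the rocker's slope, at -0.19 and -0.24. It was +0.16 to +0.20 before, measured with a simpler fit. Turned into joint angle that is about 0.39, above the 0.33 needed.
- **False reports:** The networks also reported the brown and yellow look-alikes as housing or cover. I ignored those.

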